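# Fetch the boxed-in check standard and seat it in the colorimeter

### The job

Prepare the colorimeter for its check: first move the three reagent bottles out of the caddy to stand on the steel side tray, then take the green check standard from behind them and set it in the colorimeter's well, turning it gently until its key drops into the slot and it sits fully home. Finally put the bottles back in the caddy, each upright in the middle of the drip mat of its own cap colour (not necessarily where it stood before). Keep the bottles upright, do not force the standard and leave the orange one where it is.

Things in the scene. Friction and masses are not known exactly. Their poses are not given: they have to be found in the camera images.
- bottle_red: White reagent bottle, red screw cap, red band on its label. Round, body 52 mm diameter up to 90 mm, then a shoulder; cap 32 mm diameter from 110 to 142 mm high (the top), about 0.2 kg. Origin: centre of the underside, z up. Take it by the cap from above.
- bottle_yellow: White reagent bottle, yellow screw cap, yellow band on its label. Round, body 52 mm diameter up to 90 mm, then a shoulder; cap 32 mm diameter from 110 to 142 mm high (the top), about 0.2 kg. Origin: centre of the underside, z up. Take it by the cap from above.
- bottle_blue: White reagent bottle, blue screw cap, blue band on its label. Round, body 52 mm diameter up to 90 mm, then a shoulder; cap 32 mm diameter from 110 to 142 mm high (the top), about 0.2 kg. Origin: centre of the underside, z up. Take it by the cap from above.
- mat_red: Red round drip mat, place of the bottle with the red cap: flat disc 68 mm diameter, 3 mm thick, fixed in the caddy. Origin: centre of its underside (top 3 mm higher). At the start some bottle, not always its own, stands on it; its edge shows around the bottle.
- mat_yellow: Yellow round drip mat, place of the bottle with the yellow cap: flat disc 68 mm diameter, 3 mm thick, fixed in the caddy. Origin: centre of its underside (top 3 mm higher). At the start some bottle, not always its own, stands on it; its edge shows around the bottle.
- mat_blue: Blue round drip mat, place of the bottle with the blue cap: flat disc 68 mm diameter, 3 mm thick, fixed in the caddy. Origin: centre of its underside (top 3 mm higher). At the start some bottle, not always its own, stands on it; its edge shows around the bottle.
- cell_green: Green check standard, to be fetched, 0.09 kg; stands on the caddy floor (5 mm up, caddy rim 22 mm) with a bottle about 60 mm left, right and in front of it. Black cylinder 40 mm diameter, 54 mm high, top 14 mm green; bottom edge tapered. Key rib 7 mm wide at 7 to 17 mm height, reaching 25 mm from the axis along the cell's own -x; a white line on the top points to it. Origin: centre of the underside, z up.
- cell_orange: Orange check standard, to be left alone, in a front corner of the caddy. Black cylinder 40 mm diameter, 54 mm high, top 14 mm orange; bottom edge tapered. Key rib 7 mm wide at 7 to 17 mm height, reaching 25 mm from the axis along the cell's own -x; a white line on the top points to it. Origin: centre of the underside, z up.
- side_tray: Empty shallow steel tray for parking the bottles, fixed: 250 mm along its x, 130 mm along its y, walls 4 mm thick and 14 mm high, inner floor 4 mm up. It stands left or right of the caddy, the colorimeter on the other side. Origin: centre of its underside.
- colorimeter: White, fixed, 190 mm wide. Origin: on the well's axis at bench height. Well in a black collar 70 mm across: bore 45 mm, floor 52 mm, rim 68 mm up. Key slot 12 mm wide along its own -x (to the keypad), white mark on the rim. The cell drops in with its x along the colorimeter's x (play 0.1 rad), else it stays 9 mm high on its key. Home, it rests on the well floor, 38 mm stand out.
Mind the look-alikes: they are no part of the job. Leave any purple look-alike of the bottle_yellow alone.

How it is judged:
On the way, in this order (a step that is already met when the one before it is completed fails the run):
1. all three bottles stand on the side tray (x of bottle_red in the frame of side_tray between -0.115 and 0.115 m and y of bottle_red in the frame of side_tray between -0.055 and 0.055 m and z of each of bottle_red, bottle_yellow, bottle_blue in the frame of side_tray below 0.01 m and angle between each of bottle_red, bottle_yellow, bottle_blue's own z axis and vertical below 0.1 rad and linear speed of each of bottle_red, bottle_yellow, bottle_blue below 0.03 m/s and x of bottle_yellow in the frame of side_tray between -0.115 and 0.115 m and y of bottle_yellow in the frame of side_tray between -0.055 and 0.055 m and x of bottle_blue in the frame of side_tray between -0.115 and 0.115 m and y of bottle_blue in the frame of side_tray between -0.055 and 0.055 m), for 0.2 s.
2. the green standard is fully home in the colorimeter's well (horizontal distance between cell_green and colorimeter below 0.004 m and z of cell_green in the frame of colorimeter between 0.048 and 0.0545 m and angle between the x axis of cell_green and the x axis of colorimeter, either way round below 0.2 rad and angle between cell_green's own z axis and vertical below 0.08 rad and linear speed of cell_green below 0.02 m/s), for 0.2 s.
At the end, for the whole second after the job is handed in: Green standard home in the well: axis within 4 mm, key in slot (0.2 rad), underside within 2.5 mm of the floor, upright. Each bottle upright (0.08 rad) and at rest, its axis within 12 mm of the centre of the mat of its cap colour. Orange standard upright, within 20 mm of its start (all of step 2 and horizontal distance between bottle_red and mat_red below 0.012 m and z of bottle_red in the frame of mat_red between 0 and 0.007 m and angle between each of bottle_red, bottle_yellow, bottle_blue's own z axis and vertical below 0.08 rad and linear speed of each of bottle_red, bottle_yellow, bottle_blue below 0.02 m/s and horizontal distance between bottle_yellow and mat_yellow below 0.012 m and z of bottle_yellow in the frame of mat_yellow between 0 and 0.007 m and horizontal distance between bottle_blue and mat_blue below 0.012 m and z of bottle_blue in the frame of mat_blue between 0 and 0.007 m and distance of cell_orange from where it was at the start of the episode below 0.02 m and angle between cell_orange's own z axis and vertical below 0.1 rad); the robot touches nothing.
It fails at once if a bottle is tipped over (tilted more than 40 degrees) (angle between any of bottle_red, bottle_yellow, bottle_blue's own z axis and vertical above 0.7 rad).
It fails at once if the orange standard is moved by more than 20 mm (distance of cell_orange from where it was at the start of the episode above 0.02 m).
It fails at once if the green standard is forced into the colorimeter with more than 70 N (contact force between cell_green and colorimeter above 70 N).
It also fails if it takes over 136 s, if anything falls off the work surface, if the arm or the gripper's body presses on something with over 40 N, if the wrist force passes 120 N, or if a joint passes its speed limit or range.

### The arm

A 6-joint arm with a two-finger parallel gripper is mounted at the origin on the work surface. World frame = base frame: x ahead of the robot, y to its left, z up, the work surface at z = 0. Lengths are in m, angles in rad, forces in N, time in s.
With the tool pointing down it reaches from about 0.25 to 0.775 m from the base axis. Payload 4 kg.
Tool frame: the origin (TCP) lies at the very end of the fingers, on their centre line; the grasp point (between the pads) lies 19 mm behind it (robot.hold_point_z is the distance from the TCP to the grasp point, in m); z points along the fingers, y is the line along which they close (so a half turn about z gives the same grasp; the last joint's range is limited). The gripper opens to 94 mm and grips with 3 to 60 N. Pads are 16 mm wide; open, the fingers measure 119 mm over their backs; the gripper's body (75 mm by 177 mm) begins 78 mm behind the grasp point.
Start: joints at [-1.425, 0.087, 1.371, -0, 1.684, -0.103], TCP at [0.135, -0.533, 0.206] pointing down, gripper open.
Joint ranges: [-3.1, 3.1], [-0.76, 2.03], [0.27, 2.55], [-1.08, 4.22], [0.17, 2.65], [-2.57, 2.57]. Speed limits (rad/s): [2.79, 2.79, 3.14, 3.14, 3.14, 3.14].

### API

Orientations are given as [roll, pitch, yaw] about the fixed x, y, z axes, in that order (R = Rz(yaw) Ry(pitch) Rx(roll)).
In Python, from bench import robot gives the robot as it stands.
- The arm moves only by the tool carry_out, never from a script. Its argument "steps" is a list of rows, each a list of 3 entries, a list of its own where there are three numbers: the shift along the tool's x, y, z in m, then the turn about the tool's z in units of 10 degrees (1.0 is 10 degrees), then the closure, from -1 (fully open) to 1 (shut). In form: [[[tx, ty, tz], roll, jaw], ...]. A call has 1 to 10 rows; each row is the pose to reach, as a shift and turn from the pose commanded when the call began, along the tool's axes at that moment; what a row does not reach only later rows make up. A row lasts 1/8 s, in which the tool goes at most 62.5 mm and 10.7 degrees, less where a joint would pass 70% of its speed; a pose out of reach is approached as far as the arm can. A call with a gripper value outside its range is refused whole. The fingers move at their own pace and stop on an object; the grip force is fixed at half the most. Time passes only in rows, so rows that repeat a pose let the fingers close. It gives the time, the measured TCP pose, the force, the opening and the grip force at its end, in the units of the state.
- robot.get_obs(): the state, without advancing time (a new reading comes with each control period).
- robot.snapshot(name): name is "side" or "top"; returns a dict with "image" (420x560x3 uint8, red, green, blue), "z_map" (420x560 float32, m along the optical axis (not along the pixel's ray), 0 where there is no reading), "mtx" (3x3 intrinsics, pixels), "D" ([k1, k2, p1, p2, k3] as OpenCV has them; the pictures are not rectified), "R" (3x3) and "t" (3): a world point X has camera coordinates R X + t. Camera axes: x right, y down, z forward; pixel columns grow to the right and rows downward; lengths in m; the calibration is good to about 2 mm. A picture is of the moment at which its call begins.
- robot.close_job(): hands the job in; it is judged then, once.
The state is a dict: "time": time; "joint_positions": joint angles; "qvel": joint speeds; "joint_torque": joint torques, N m; "tool_pos": TCP position; "ee_rot": TCP orientation; "wrist_force": force on the tool from outside, world axes, zero at the start; "wrist_torque": the same for the moment, N m; "width": finger opening in m; "finger_force": force on a finger pad.
Only numpy, scipy, OpenCV 4.12 (cv2) and the standard library are available. Lean on these libraries where they do the work, as an engineer would, in place of code of your own. Each camera call takes 0.05 s, during which the arm holds its last target. There are 200 camera calls.

## Working session

There is one attempt and no reset: what is moved stays moved. The work goes in short steps, Python scripts to look and compute and a tool call to move; the robot and the scene stay as the last step left them, time stands still between calls to the robot, and variables do not carry over. Pictures are saved under pics/ and viewed, at most 14 in all, crops included, and the job is handed in when it is done.

Besides the shell and the picture viewer there is one more tool, called after ">>>" as name(argument=value, ...), one argument or row to a line, values as JSON. carry_out: Moves the arm, as the interface text tells. Its arguments: {"type":"object","properties":{"steps":{"type":"array","items":{"type":"array"}}},"required":["steps"]}

```bash
mkdir -p pics; ls; cat > h.py <<'E'
import numpy as np, cv2, pickle
from bench import robot
def snap(name,fn):
    s=robot.snapshot(name); pickle.dump(s,open(fn+'.pkl','wb'))
    cv2.imwrite('pics/'+fn+'.png',s['image'][:,:,::-1]); return s
def load(fn): return pickle.load(open(fn+'.pkl','rb'))
def ray(s,u,v):
    p=cv2.undistortPoints(np.array([[[u,v]]],float),s['mtx'],np.array(s['D'],float))[0,0]
    R=np.array(s['R']);t=np.array(s['t'])
    return -R.T@t, R.T@np.array([p[0],p[1],1.])
def atz(s,u,v,z):
    c,d=ray(s,u,v); return c+d*(z-c[2])/d[2]
def dep(s,u,v):
    c,d=ray(s,u,v); return c+d*float(s['z_map'][int(round(v)),int(round(u))])
def proj(s,X):
    p,_=cv2.projectPoints(np.array([X],float),cv2.Rodrigues(np.array(s['R']))[0],np.array(s['t'],float),s['mtx'],np.array(s['D'],float)); return p[0,0]
def crop(fn,u0,v0,u1,v1,k,out):
    im=cv2.imread('pics/'+fn+'.png')[v0:v1,u0:u1]; cv2.imwrite('pics/'+out+'.png',cv2.resize(im,None,fx=k,fy=k,interpolation=cv2.INTER_CUBIC))
E
python3 - <<'E'
from h import *
for n in('top','side'):
    s=snap(n,n+'0'); c=-np.array(s['R']).T@np.array(s['t']); print(n,c.round(3),np.array(s['R'])[2].round(2))
o=robot.get_obs(); print({k:np.round(v,3) for k,v in o.items()}, robot.hold_point_z)
a=cv2.imread('pics/top0.png')
E
```

```text
pics
top [ 0.331 -0.014  1.075] [ 0.19  0.02 -0.98]
side [-0.031  0.666  0.63 ] [ 0.52 -0.64 -0.57]
{'time': np.float64(0.1), 'joint_positions': array([-1.425,  0.088,  1.372, -0.   ,  1.684, -0.103]), 'qvel': array([ 0.001, -0.002, -0.003, -0.001,  0.002, -0.001]), 'joint_torque': array([ 2.0000e-03, -3.4125e+01, -3.0330e+01,  7.2000e-02,  3.0000e-02,
       -0.0000e+00]), 'tool_pos': array([ 0.135, -0.533,  0.204]), 'ee_rot': array([-3.14 , -0.   ,  0.249]), 'wrist_force': array([-0.305, -0.354, -0.787]), 'wrist_torque': array([-0.049, -0.021,  0.034]), 'finger_force': np.float64(0.0), 'width': np.float64(0.094)} 0.0188
```

View pics/top0.png

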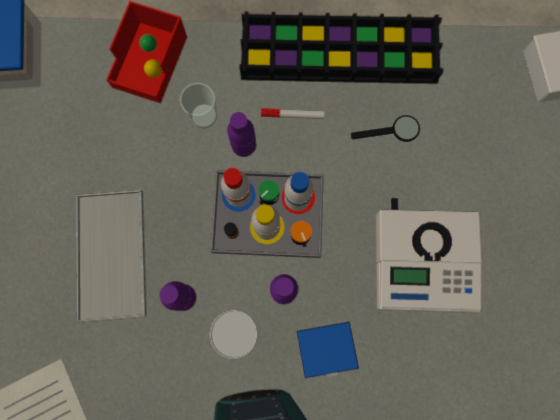

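View pics/side0.png

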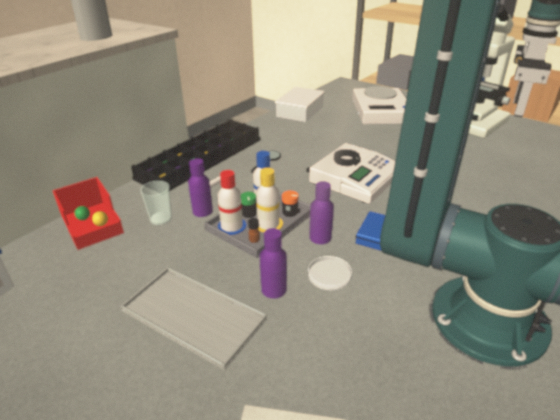

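The top view (up = +x, left = +y) shows the caddy around (268,213), with caps at red (233,178), blue (299,182) and yellow (265,214). Green standard is at (268,190), orange at (301,232), a small dark vial at (231,229), the tray at (111,256) and the well at (432,241). There are three purple look-alikes at (238,130), (176,295) and (283,288). Next I'll take close crops.

```bash
python3 - <<'E'
from h import *
crop('top0',205,165,335,262,6,'c1'); crop('top0',370,195,490,315,5,'c2')
crop('side0',195,140,320,250,6,'c3')
E
```

```text
(no output)
```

View pics/c1.png

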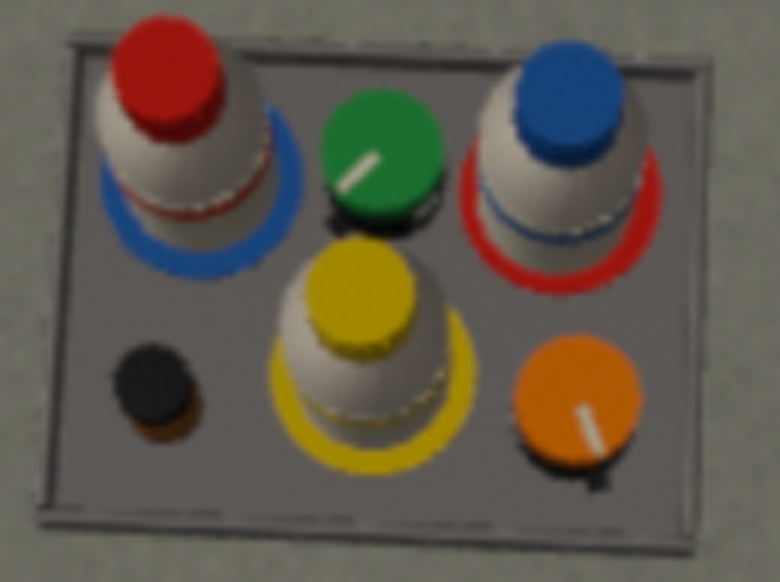

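View pics/c2.png

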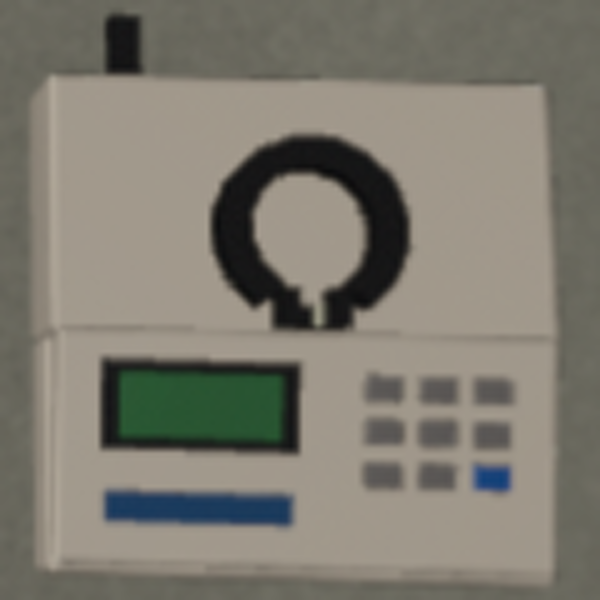

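View pics/c3.png

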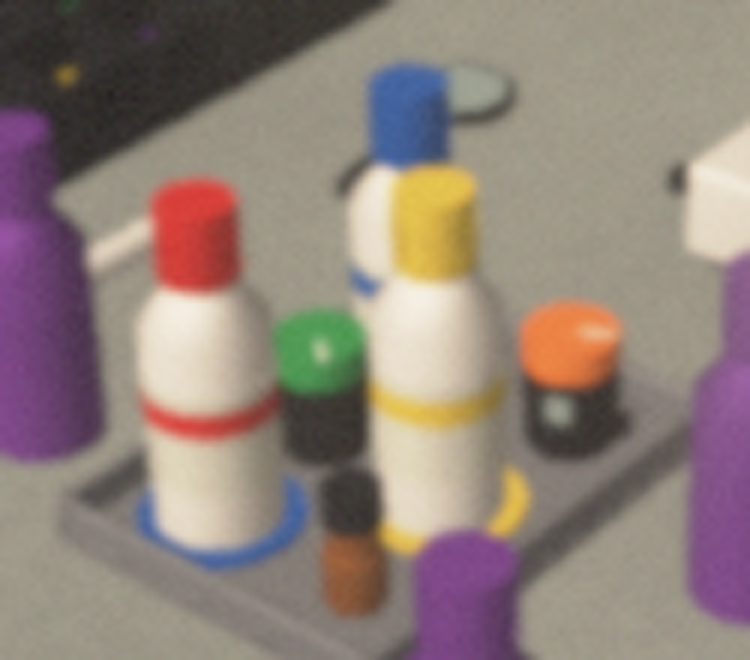

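```bash
cat > m.py <<'E'
from h import *
from scipy.optimize import least_squares
def cloud(s):
    h,w=s['z_map'].shape; u,v=np.meshgrid(np.arange(w),np.arange(h))
    p=cv2.undistortPoints(np.stack([u,v],-1).reshape(-1,1,2).astype(float),s['mtx'],np.array(s['D'],float)).reshape(h,w,2)
    d=s['z_map'][...,None]; C=np.concatenate([p*d,d],-1)
    return (C-np.array(s['t']))@np.array(s['R'])
def hsv(s): return cv2.cvtColor(s['image'],cv2.COLOR_RGB2HSV)
RNG={'red':[(0,6),(174,180)],'orange':[(8,17)],'yellow':[(23,33)],'green':[(50,85)],'blue':[(100,118)]}
def cmask(s,c):
    H=hsv(s); return np.any([(H[...,0]>=a)&(H[...,0]<=b) for a,b in RNG[c]],0)&(H[...,1]>140)&(H[...,2]>60)
E
python3 - <<'E'
from m import *
s=load('top0');q=load('side0');P=cloud(s)
def tri(a,b):
    c1,d1=ray(s,*a);c2,d2=ray(q,*b); k=np.linalg.lstsq(np.stack([d1,-d2],1),c2-c1,rcond=None)[0]
    x,y=c1+k[0]*d1,c2+k[1]*d2; return ((x+y)/2).round(4),round(np.linalg.norm(x-y),4)
for n,a,b in [('red',(232.7,176.7),(227.7,172.5)),('blue',(299.7,181.2),(263.2,153.3)),('yellow',(265,213.3),(267.8,170.2)),('green',(268.8,190.3),(248.5,195.7))]:
    print(n,tri(a,b))
for c in RNG:
    m=cmask(s,c); m[:165]=0;m[262:]=0;m[:,:205]=0;m[:,335:]=0
    X=P[m]; 
    hi=X[:,2].max(); t=X[X[:,2]>np.percentile(X[:,2],95)-.008]
    print(c,len(X),'top z',np.median(t[:,2]).round(4),'ctr',((t.max(0)+t.min(0))/2).round(4)[:2],t.mean(0)[:2].round(4),np.ptp(t,axis=0).round(3))
    if c in('red','yellow','blue'):
        mm=m&(P[...,2]<.03); g=P[mm]
        vv,uu=np.nonzero(mm); W=np.array([atz(s,u,v,.008)[:2] for u,v in zip(uu,vv)])
        hull=cv2.convexHull(W.astype(np.float32))[:,0]
        f=least_squares(lambda p:np.hypot(*(hull-p).T)-.0335,W.mean(0),loss='soft_l1',f_scale=.001)
        print('   mat',len(g),np.median(g[:,2]).round(4),f.x.round(4),np.abs(f.fun).max().round(4))
E
python3 - <<'E'
from m import *
s=load('top0');P=cloud(s)
# collar
m=(s['image'].max(-1)<50); m[:218]=0;m[262:]=0;m[:,405:]=m[:,405:];m[:,:408]=0;m[:,460:]=0
vv,uu=np.nonzero(m&(np.arange(420)[:,None]<248)); print('collar z',np.median(P[m][:,2]).round(4))
W=np.array([atz(s,u,v,.068)[:2] for u,v in zip(uu,vv)]); hull=cv2.convexHull(W.astype(np.float32))[:,0]
hull=hull[hull[:,0]>np.percentile(hull[:,0],20)]
f=least_squares(lambda p:np.hypot(*(hull-p[:2]).T)-p[2],[*W.mean(0),.035],loss='soft_l1',f_scale=.001);print('outer',f.x.round(4))
c=lambda x,y:(370+x/5,195+y/5)
print('bore pix',atz(s,*c(310,228),.068).round(4),'mark',atz(s,*c(320,308),.068).round(4), 'pix scale')
for a,b in [((55,75),(545,87)),((55,328),(555,340)),((45,565),(550,580))]:
    A,B=dep(s,*c(*a)),dep(s,*c(*b)); A=atz(s,*c(*a),.05);B=atz(s,*c(*b),.05);d=A-B; print('edge yaw of +y',np.degrees(np.arctan2(-d[0],d[1])).round(2))
k=lambda x,y:(205+x/6,165+y/6)
A=atz(s,*k(378,155),.059);B=atz(s,*k(340,189),.059);d=B-A;print('green key dir deg',np.degrees(np.arctan2(d[1],d[0])))
for n,z,pts in[('tray',.014,[(78,192),(141,191),(145,317),(79,320)]),('caddy',.022,[k(75,42),k(712,62),k(692,548),k(40,520)])]:
    W=np.array([atz(s,*p,z)[:2] for p in pts]);print(n,W.round(3).tolist(),W.mean(0).round(3), [dep(s,*p)[2].round(3) for p in pts])
for p in[(238,121),(176,293),(283,288)]: print('purple',dep(s,*p).round(3))
E
```

```text
red (array([0.5748, 0.0778, 0.149 ]), np.float64(0.002))
blue (array([ 0.5699, -0.0397,  0.1484]), np.float64(0.0026))
yellow (array([0.51  , 0.0186, 0.1497]), np.float64(0.0004))
green (array([0.5738, 0.0165, 0.0564]), np.float64(0.002))
red 527 top z 0.1514 ctr [0.4603 0.0392] [0.5721 0.0772] [0.258 0.107 0.929]
   mat 203 0.0091 [ 0.5723 -0.0408] 0.1245
orange 355 top z 0.0602 ctr [ 0.423  -0.0401] [ 0.4944 -0.0467] [0.183 0.052 1.019]
yellow 552 top z 0.151 ctr [0.428  0.0099] [0.5073 0.0187] [0.193 0.048 0.929]
   mat 247 0.0095 [0.5106 0.0195] 0.0124
green 288 top z 0.0601 ctr [0.462  0.0103] [0.5721 0.0158] [0.261 0.049 1.019]
blue 474 top z 0.1511 ctr [ 0.4582 -0.0345] [ 0.5674 -0.0397] [0.254 0.041 0.929]
   mat 197 0.0089 [0.575 0.078] 0.0024
collar z 0.069
outer [ 0.4836 -0.2893  0.0338]
bore pix [ 0.4819 -0.2898  0.068 ] mark [ 0.4523 -0.2926  0.068 ] pix scale
edge yaw of +y 0.01
edge yaw of +y 0.19
edge yaw of +y -0.0
green key dir deg 134.1358632521651
tray [[0.57, 0.399], [0.575, 0.273], [0.328, 0.246], [0.32, 0.372]] [0.448 0.322] [np.float64(0.003), np.float64(0.008), np.float64(0.001), np.float64(0.016)]
caddy [[0.616, 0.121], [0.614, -0.091], [0.452, -0.087], [0.456, 0.124]] [0.535 0.017] [np.float64(0.02), np.float64(0.001), np.float64(0.024), np.float64(0.016)]
purple [0.68  0.073 0.14 ]
purple [0.37  0.165 0.145]
purple [ 0.383 -0.016  0.141]
```

Candidates for each target, top-view pixels:
- **Bottles:** red (233,177), blue (300,181) and yellow (265,213). The purple bottles at (238,121), (176,293) and (283,288) are not part of the job.
- **Standards:** green is at (269,190) with its line pointing far-left. Orange at (301,232) and the vial at (231,229) stay where they are.
- **Mats:** red stands on the blue mat, blue on the red mat and yellow on its own.

Measured heights fit the description: caps about 0.150 m, green top about 0.058 m, mats about 0.009 m. I'll start by moving above the red bottle and squaring the yaw to 0.

>>> carry_out(
  steps=[
    [[0.046,-0.039,-0.03],0.2,-0.1],
    [[0.1,-0.08,-0.03],0.6,-0.1],
    [[0.15,-0.12,-0.03],1.0,-0.1],
    [[0.2,-0.17,-0.03],1.43,-0.1],
    [[0.25,-0.21,-0.03],1.43,-0.1],
    [[0.3,-0.25,-0.03],1.43,-0.1],
    [[0.35,-0.29,-0.03],1.43,-0.1],
    [[0.4,-0.335,-0.03],1.43,-0.1],
    [[0.44,-0.37,-0.03],1.43,-0.1],
    [[0.46,-0.387,-0.03],1.43,-0.1],
  ],
)

```text
time: 1.35
tool_pos: [0.4867, -0.0423, 0.2349]
ee_rot: [-3.141, 0.001, 0.001]
wrist_force: [-0.4, -1.0, 0.4]
width: 0.0513
finger_force: 0.0
```

>>> carry_out(
  steps=[
    [[0.03,-0.04,0],0,-0.1],
    [[0.06,-0.08,0],0,-0.1],
    [[0.088,-0.1225,0],0,-0.1],
    [[0.088,-0.1225,0],0,-0.1],
    [[0.088,-0.1225,0.04],0,-0.1],
    [[0.088,-0.1225,0.075],0,-0.1],
    [[0.088,-0.1225,0.1],0,-0.1],
    [[0.088,-0.1225,0.117],0,-0.1],
    [[0.088,-0.1225,0.117],0,-0.1],
    [[0.088,-0.1225,0.117],0,-0.1],
  ],
)

```text
time: 2.6
tool_pos: [0.5748, 0.0774, 0.1199]
ee_rot: [3.142, -0.002, -0.001]
wrist_force: [-0.4, 0.1, -0.8]
width: 0.0513
finger_force: 0.0
```

```bash
python3 - <<'E'
from h import *
snap('top','t1');snap('side','s1')
a=cv2.imread('pics/t1.png')[150:270,190:340];b=cv2.imread('pics/s1.png')[120:260,180:330]
cv2.imwrite('pics/p1.png',np.hstack([cv2.resize(a,(400,320)),cv2.resize(b,(400,320))]))
E
```

```text
(no output)
```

View pics/p1.png

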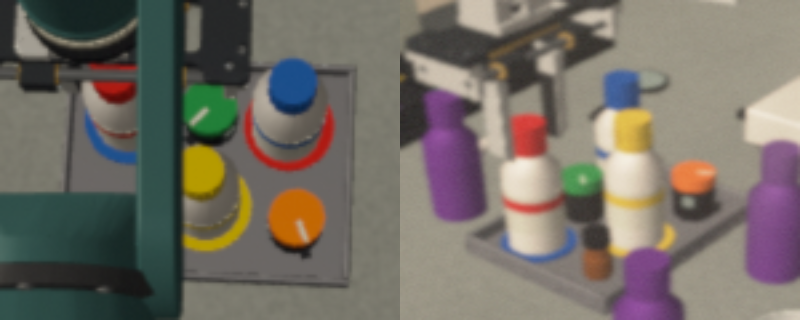

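The crop shows the fingers around or behind the red cap at (529,135). I'll check where the fingertips should project.

```bash
python3 - <<'E'
from h import *
q=load('s1')
f=lambda X:((proj(q,X)-[180,120])*[400/150,320/140]+[400,0]).round(0)
print('tips',f([.5748,.1035,.12]),f([.5748,.052,.12]),'tip+.05',f([.5748,.1035,.17]),'cap top ctr',f([.5748,.0775,.15]), 'TCP',f([.5748,.0774,.12]))
o=robot.get_obs();print(o['tool_pos'],o['time'])
E
```

```text
tips [510. 157.] [552. 135.] tip+.05 [504. 112.] cap top ctr [529. 119.] TCP [531. 146.]
[0.57502112 0.07762182 0.12020414] 2.7
```

Predicted tips (510,157) and (552,135) match the picture, so the cap is between the fingers. Closing and lifting.

>>> carry_out(
  steps=[
    [[0,0,0],0,1],
    [[0,0,0],0,1],
    [[0,0,0],0,1],
    [[0,0,-0.01],0,1],
    [[0,0,-0.03],0,1],
    [[0,0,-0.06],0,1],
    [[0,0,-0.09],0,1],
    [[-0.02,-0.024,-0.09],0,1],
    [[-0.05,-0.06,-0.09],0,1],
    [[-0.08,-0.095,-0.09],0,1],
  ],
)

```text
time: 3.95
tool_pos: [0.4933, 0.1735, 0.2087]
ee_rot: [-3.142, 0.0, -0.002]
wrist_force: [0.0, -0.3, -0.5]
width: 0.0315
finger_force: 29.9
```

>>> carry_out(
  steps=[
    [[-0.03,-0.036,0],0,1],
    [[-0.06,-0.07,0],0,1],
    [[-0.09,-0.106,0],0,1],
    [[-0.11,-0.13,0],0,1],
    [[-0.12,-0.141,0],0,1],
    [[-0.12,-0.141,0],0,1],
    [[-0.12,-0.141,0.03],0,1],
    [[-0.12,-0.141,0.06],0,1],
    [[-0.12,-0.141,0.08],0,1],
    [[-0.12,-0.141,0.085],0,1],
  ],
)

```text
time: 5.2
tool_pos: [0.3743, 0.3122, 0.1217]
ee_rot: [3.139, 0.003, -0.003]
wrist_force: [-0.4, -0.3, -0.6]
width: 0.0316
finger_force: 29.9
```

>>> carry_out(
  steps=[
    [[0,0,0.003],0,1],
    [[0,0,0.005],0,1],
    [[0,0,0.005],0,1],
    [[0,0,0.005],0,1],
  ],
)

```text
time: 5.7
tool_pos: [0.3745, 0.3141, 0.119]
ee_rot: [-3.141, -0.001, -0.001]
wrist_force: [-0.2, -0.7, -1.0]
width: 0.0315
finger_force: 29.9
```

```bash
python3 - <<'E'
from h import *
snap('side','s2');crop('s2',90,130,350,370,2.5,'p2')
print(robot.get_obs()['tool_pos'],robot.get_obs()['wrist_force'])
E
```

```text
[0.37445459 0.31404167 0.11892303] [ 0.9482168  -0.30762865 -1.21474287]
```

View pics/p2.png

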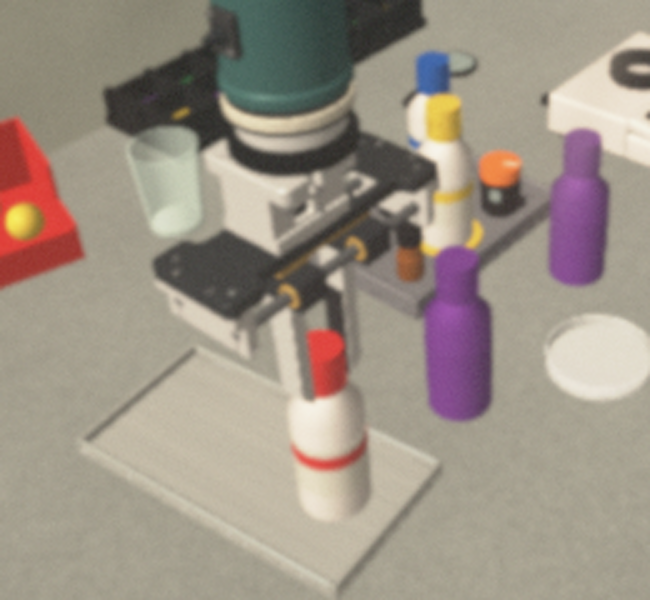

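Red is held upright over the near end of the tray, with its body at about (330,510) in the crop. I'll lower the last millimetres and release.

>>> carry_out(
  steps=[
    [[0,0,0.002],0,1],
    [[0,0,0.003],0,1],
    [[0,0,0.003],0,1],
    [[0,0,0.003],0,-0.1],
    [[0,0,0.003],0,-0.1],
    [[0,0,0.003],0,-0.1],
    [[0,0,-0.02],0,-0.1],
    [[0,0,-0.06],0,-0.1],
    [[0,0,-0.11],0,-0.1],
    [[0,0,-0.11],0,-0.1],
  ],
)

```text
time: 7.0
tool_pos: [0.3763, 0.3152, 0.2339]
ee_rot: [-3.136, -0.009, -0.001]
wrist_force: [-0.1, 0.6, 0.8]
width: 0.0518
finger_force: 0.0
```

>>> carry_out(
  steps=[
    [[0.023,0.05,0],0,-0.1],
    [[0.046,0.1,0],0,-0.1],
    [[0.07,0.15,0],0,-0.1],
    [[0.092,0.2,0],0,-0.1],
    [[0.115,0.25,0],0,-0.1],
    [[0.135,0.295,0],0,-0.1],
    [[0.135,0.295,0],0,-0.1],
    [[0.135,0.295,0.04],0,-0.1],
    [[0.135,0.295,0.08],0,-0.1],
    [[0.135,0.295,0.1],0,-0.1],
  ],
)

```text
time: 8.25
tool_pos: [0.5067, 0.02, 0.1249]
ee_rot: [-3.141, 0.005, 0.0]
wrist_force: [-0.4, -1.0, -0.2]
width: 0.0517
finger_force: 0.0
```

```bash
python3 - <<'E'
from m import *
print(robot.get_obs()['tool_pos'])
s=snap('top','t3');P=cloud(s);m=cmask(s,'red')&(P[...,1]>.25)&(P[...,2]>.13)&(P[...,2]<.17)
vv,uu=np.nonzero(m); print(m.sum(),P[m].mean(0) if m.any() else '')
q=snap('side','s3');P=cloud(q)
for c in('red','yellow','blue'):
    m=cmask(q,c)&(P[...,2]>.1)&(P[...,2]<.17)&(P[...,0]<.65)&(P[...,0]>.3); print(c,m.sum(),P[m].mean(0).round(4),P[m].max(0).round(3))
E
```

```text
[0.50665976 0.0200434  0.12488961]
322 [0.37434914 0.31184038 0.14547155]
red 414 [0.3695 0.3218 0.1382] [0.389 0.334 0.149]
yellow 39 [0.5066 0.0233 0.1499] [0.518 0.037 0.152]
blue 5 [ 0.5596 -0.0348  0.15  ] [ 0.562 -0.029  0.15 ]
```

Red stands on the tray. Now yellow.

>>> carry_out(
  steps=[
    [[0.001,0,0.005],0,-0.1],
    [[0.001,0,0.005],0,-0.1],
    [[0.001,0,0.005],0,1],
    [[0.001,0,0.005],0,1],
    [[0.001,0,0.005],0,1],
    [[0,0,-0.01],0,1],
    [[0,0,-0.05],0,1],
    [[0,0,-0.09],0,1],
    [[-0.006,-0.03,-0.09],0,1],
    [[-0.014,-0.07,-0.09],0,1],
  ],
)

```text
time: 9.6
tool_pos: [0.4955, 0.0888, 0.2201]
ee_rot: [3.141, -0.002, -0.003]
wrist_force: [0.3, -0.8, -1.3]
width: 0.0313
finger_force: 29.9
```

>>> carry_out(
  steps=[
    [[-0.01,-0.05,0],0,1],
    [[-0.02,-0.1,0],0,1],
    [[-0.03,-0.15,0],0,1],
    [[-0.04,-0.2,0],0,1],
    [[-0.047,-0.23,0],0,1],
    [[-0.047,-0.232,0],0,1],
    [[-0.047,-0.232,0.03],0,1],
    [[-0.047,-0.232,0.06],0,1],
    [[-0.047,-0.232,0.085],0,1],
    [[-0.047,-0.232,0.085],0,1],
  ],
)

```text
time: 10.85
tool_pos: [0.4472, 0.3188, 0.1313]
ee_rot: [3.138, 0.004, -0.002]
wrist_force: [-0.4, -0.3, -1.4]
width: 0.0314
finger_force: 30.0
```

>>> carry_out(
  steps=[
    [[0,0,0.007],0,1],
    [[0,0,0.012],0,1],
    [[0,0,0.013],0,1],
    [[0,0,0.013],0,1],
    [[0,0,0.013],0,-0.1],
    [[0,0,0.013],0,-0.1],
    [[0,0,0.013],0,-0.1],
    [[0,0,-0.02],0,-0.1],
    [[0,0,-0.06],0,-0.1],
    [[0,0,-0.095],0,-0.1],
  ],
)

```text
time: 12.1
tool_pos: [0.4484, 0.3209, 0.2301]
ee_rot: [-3.141, -0.001, -0.001]
wrist_force: [-0.0, -0.1, 0.2]
width: 0.0513
finger_force: 0.0
```

>>> carry_out(
  steps=[
    [[0.017,0.05,0],0,-0.1],
    [[0.034,0.1,0],0,-0.1],
    [[0.05,0.15,0],0,-0.1],
    [[0.067,0.2,0],0,-0.1],
    [[0.084,0.25,0],0,-0.1],
    [[0.1,0.3,0],0,-0.1],
    [[0.122,0.361,0],0,-0.1],
    [[0.122,0.361,0],0,-0.1],
    [[0.122,0.361,0.04],0,-0.1],
    [[0.122,0.361,0.08],0,-0.1],
  ],
)

```text
time: 13.35
tool_pos: [0.5703, -0.0396, 0.1484]
ee_rot: [-3.141, -0.002, -0.0]
wrist_force: [-0.6, 0.4, -0.2]
width: 0.0516
finger_force: 0.0
```

>>> carry_out(
  steps=[
    [[0,0,0.02],0,-0.1],
    [[0,0,0.028],0,-0.1],
    [[0,0,0.028],0,-0.1],
  ],
)

```text
time: 13.72
tool_pos: [0.5699, -0.0396, 0.1207]
ee_rot: [-3.141, 0.0, 0.0]
wrist_force: [-0.5, 0.2, 1.1]
width: 0.0517
finger_force: 0.0
```

```bash
python3 - <<'E'
from m import *
print(robot.get_obs()['tool_pos'])
q=snap('side','s4');P=cloud(q)
for c in('red','yellow','blue'):
    m=cmask(q,c)&(P[...,2]>.11)&(P[...,2]<.17)&(P[...,0]<.65)&(P[...,0]>.3); print(c,m.sum(),P[m].mean(0).round(4),P[m].max(0).round(3))
E
```

```text
[ 0.56992146 -0.03964557  0.12065876]
red 416 [0.3694 0.3218 0.1383] [0.39  0.334 0.148]
yellow 211 [0.4466 0.3288 0.1421] [0.462 0.341 0.148]
blue 61 [ 0.5643 -0.0296  0.1435] [ 0.58  -0.021  0.152]
```

>>> carry_out(
  steps=[
    [[0,0,0],0,1],
    [[0,0,0],0,1],
    [[0,0,0],0,1],
    [[0,0,-0.01],0,1],
    [[0,0,-0.05],0,1],
    [[0,0,-0.09],0,1],
    [[-0.004,-0.03,-0.09],0,1],
    [[-0.01,-0.08,-0.09],0,1],
    [[-0.017,-0.13,-0.09],0,1],
    [[-0.023,-0.18,-0.09],0,1],
  ],
)

```text
time: 15.02
tool_pos: [0.5466, 0.1408, 0.2103]
ee_rot: [3.141, 0.001, -0.001]
wrist_force: [1.2, -0.7, -2.3]
width: 0.0314
finger_force: 30.0
```

>>> carry_out(
  steps=[
    [[-0.006,-0.05,0],0,1],
    [[-0.013,-0.1,0],0,1],
    [[-0.02,-0.15,0],0,1],
    [[-0.023,-0.18,0],0,1],
    [[-0.024,-0.19,0],0,1],
    [[-0.024,-0.19,0.03],0,1],
    [[-0.024,-0.19,0.06],0,1],
    [[-0.024,-0.19,0.085],0,1],
    [[-0.024,-0.19,0.092],0,1],
    [[-0.024,-0.19,0.092],0,1],
  ],
)

```text
time: 16.27
tool_pos: [0.5239, 0.329, 0.119]
ee_rot: [3.141, -0.001, -0.002]
wrist_force: [0.4, -1.0, -2.2]
width: 0.0317
finger_force: 30.0
```

>>> carry_out(
  steps=[
    [[0,0,0.001],0,1],
    [[0,0,0.002],0,-0.1],
    [[0,0,0.002],0,-0.1],
    [[0,0,0.002],0,-0.1],
    [[0,0,-0.02],0,-0.1],
    [[0,0,-0.06],0,-0.1],
    [[0,0,-0.1],0,-0.1],
    [[0,0.06,-0.1],0,-0.4],
    [[0,0.12,-0.1],0,-0.4],
    [[0,0.17,-0.1],0,-0.4],
  ],
)

```text
time: 17.52
tool_pos: [0.5231, 0.158, 0.219]
ee_rot: [3.141, -0.001, -0.001]
wrist_force: [0.9, 0.8, -0.6]
width: 0.0658
finger_force: 0.0
```

```bash
python3 - <<'E'
from m import *
print(robot.get_obs()['tool_pos'],robot.get_obs()['width'])
q=snap('side','s5');P=cloud(q)
for c in('red','yellow','blue'):
    m=cmask(q,c)&(P[...,2]>.11)&(P[...,2]<.17)&(P[...,0]<.65)&(P[...,0]>.3); print(c,m.sum(),P[m].mean(0).round(4),P[m].max(0).round(3))
s=snap('top','t5');P=cloud(s)
for c in('red','yellow','blue'):
    m=cmask(s,c)&(P[...,2]>.14)&(P[...,2]<.17)&(P[...,0]<.65)&(P[...,0]>.3); print(c,m.sum(),P[m].mean(0).round(4))
a=cv2.imread('pics/t5.png')[150:330,60:340];b=cv2.imread('pics/s5.png')[120:370,110:330]
cv2.imwrite('pics/p5.png',np.hstack([cv2.resize(a,(420,270)),cv2.resize(b,(380,270))]))
E
```

```text
[0.52308936 0.15795623 0.21901515] 0.0657817587674938
red 417 [0.3694 0.3217 0.1382] [0.389 0.334 0.148]
yellow 136 [0.4475 0.3265 0.1449] [0.461 0.341 0.147]
blue 140 [0.521  0.3372 0.1435] [0.535 0.349 0.148]
red 0 [nan nan nan]
yellow 0 [nan nan nan]
blue 0 [nan nan nan]<stdin>:8: RuntimeWarning: Mean of empty slice.
  ret = um.true_divide(
```

View pics/p5.png

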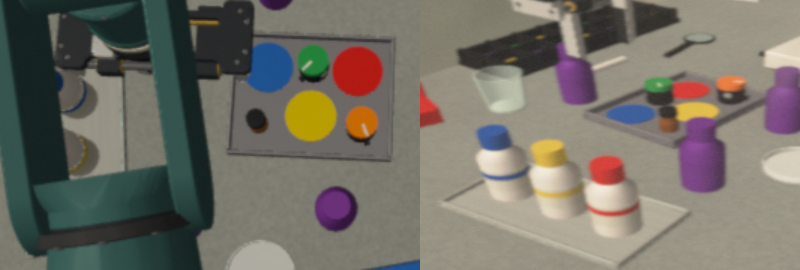

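All three bottles stand upright on the tray and the mats are bare. Green is still at about (313,62) in the left half. I'll measure the mats and green again from these views.

```bash
python3 - <<'E'
from m import *
for n in('t5','s5'):
    s=load(n);P=cloud(s)
    for c,z in(('red',.008),('yellow',.008),('blue',.008),('green',.059)):
        m=cmask(s,c)&(P[...,0]>.44)&(P[...,0]<.63)&(P[...,1]<.13)&(P[...,1]>-.1)
        if c!='green': m&=P[...,2]<.03
        cn=max(cv2.findContours(m.astype(np.uint8),0,2)[0],key=cv2.contourArea)
        M=cv2.moments(cn); print(n,c,m.sum(),atz(s,M['m10']/M['m00'],M['m01']/M['m00'],z if c!='green' else .052).round(4)[:2],'depth z',np.percentile(P[m][:,2],[50,95]).round(4))
        if c=='green':
            t=m&(P[...,2]>.055); print('   top pts',t.sum(),P[t].mean(0).round(4))
            im=s['image'][...,:].astype(int); w=(im.min(-1)>110)&cv2.fillConvexPoly(np.zeros(m.shape,np.uint8),cv2.convexHull(cn),1).astype(bool)
            X=np.array([atz(s,u,v,.059)[:2] for v,u in np.argwhere(w)]); 
            if len(X)>3:
                e=np.linalg.svd(X-X.mean(0))[2][0]; print('   line',len(X),X.mean(0).round(4),np.degrees(np.arctan2(e[1],e[0])).round(1))
crop('t5',250,165,300,215,12,'g5')
E
```

```text
t5 red 879 [ 0.572  -0.0415] depth z [0.009  0.0125]
t5 yellow 909 [0.51   0.0193] depth z [0.0091 0.0124]
t5 blue 754 [0.574  0.0754] depth z [0.0091 0.0123]
t5 green 289 [0.5749 0.0162] depth z [0.0601 0.063 ]
   top pts 275 [0.5737 0.0162 0.0602]
   line 15 [0.5667 0.0247] 137.5
s5 red 267 [ 0.5682 -0.0383] depth z [0.0078 0.0101]
s5 yellow 210 [0.51  0.019] depth z [0.0078 0.0099]
s5 blue 290 [0.5733 0.0823] depth z [0.0078 0.0097]Traceback (most recent call last):
  File "<stdin>", line 7, in <module>
ValueError: max() iterable argument is empty
```

>>> carry_out(
  steps=[
    [[0.02,0.05,0],0,-0.4],
    [[0.04,0.1,0],0,-0.4],
    [[0.051,0.142,0],0,-0.4],
    [[0.051,0.142,0],0,-0.4],
    [[0.051,0.142,0.05],0,-0.4],
    [[0.051,0.142,0.1],0,-0.4],
    [[0.051,0.142,0.14],0,-0.4],
    [[0.051,0.142,0.17],0,-0.4],
    [[0.051,0.142,0.185],0,-0.4],
    [[0.051,0.142,0.19],0,-0.4],
  ],
)

```text
time: 18.88
tool_pos: [0.5739, 0.0188, 0.0281]
ee_rot: [-3.141, 0.001, 0.0]
wrist_force: [0.2, 0.6, -0.7]
width: 0.0659
finger_force: 0.0
```

```bash
python3 - <<'E'
from m import *
print(robot.get_obs()['tool_pos'])
for n in('top0','side0','s5'):
    s=load(n);P=cloud(s)
    m=(s['image'].max(-1)<60)&(P[...,0]>.44)&(P[...,0]<.53)&(P[...,1]<-.24)&(P[...,1]>-.34)&(P[...,2]>.05)
    vv,uu=np.nonzero(m); X=np.array([atz(s,u,v,.068)[:2] for u,v in zip(uu,vv)])
    print(n,len(X),np.median(P[m][:,2]).round(4))
    if len(X)<20: continue
    # annulus fit: r between inner .0225 and outer .035 -> penalise
    X=X[X[:,0]>.462]
    def cost(p):
        r=np.hypot(*(X-p).T); return np.sum(np.clip(r-.0345,0,None)**2+np.clip(.023-r,0,None)**2)
    from scipy.optimize import minimize
    print(minimize(cost,[.483,-.29],method='Nelder-Mead',options=dict(xatol=1e-5,fatol=1e-12)).x.round(4), ((X.max(0)+X.min(0))/2).round(4))
crop('top0',400,215,465,275,9,'c6')
a=cv2.imread('pics/c6.png');b=cv2.imread('pics/s5.png')
s=load('s5');u,v=proj(s,[.483,-.29,.068]).astype(int);b=b[max(v-25,0):v+25,u-40:u+40]
b=cv2.resize(b,(585,366));cv2.imwrite('pics/c6.png',cv2.resize(np.vstack([a,b]),None,fx=.65,fy=.65))
E
```

```text
[0.5738947  0.01876337 0.02813023]
top0 649 0.069
[ 0.4819 -0.289 ] [ 0.4887 -0.2889]
side0 0 nan
s5 0 nan
  return _methods._mean(a, axis=axis, dtype=dtype,
  ret = ret.dtype.type(ret / rcount)
```

View pics/c6.png

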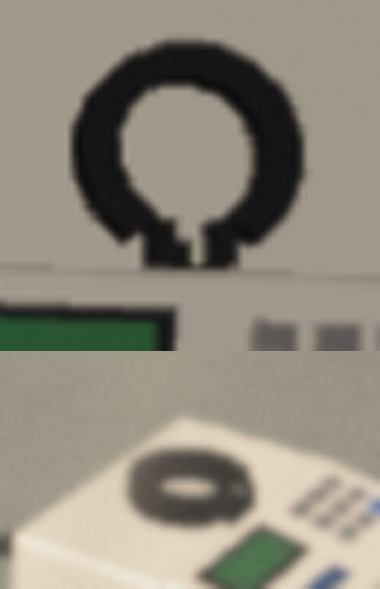

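The well centre is at about (187,153) in the crop, which is (0.4825,-0.289) in the world. The slot points toward the keypad, with yaw about 0–4°. I'll recentre by 2.5 mm, grip green, lift it and carry it over while turning about 47°.

>>> carry_out(
  steps=[
    [[0,0.0025,0],0,-0.4],
    [[0,0.0025,0],0,1],
    [[0,0.0025,0],0,1],
    [[0,0.0025,0],0,1],
    [[0,0.0025,0],0,1],
    [[0,0.0025,-0.02],0,1],
    [[0,0.0025,-0.06],0,1],
    [[0,0.0025,-0.1],0,1],
    [[-0.01,0.035,-0.11],-0.5,1],
    [[-0.025,0.08,-0.11],-1.0,1],
  ],
)

```text
time: 20.12
tool_pos: [0.5496, -0.0627, 0.1399]
ee_rot: [3.14, -0.003, 0.179]
wrist_force: [-1.5, -0.4, -1.3]
width: 0.0389
finger_force: 30.0
```

>>> carry_out(
  steps=[
    [[-0.02,0.04,0],-0.5,1],
    [[-0.04,0.08,0],-1.2,1],
    [[-0.06,0.12,0],-2.0,1],
    [[-0.08,0.16,0],-2.8,1],
    [[-0.096,0.195,0],-3.5,1],
    [[-0.104,0.211,0],-3.7,1],
    [[-0.104,0.211,0],-3.7,1],
    [[-0.104,0.211,0],-3.7,1],
  ],
)

```text
time: 21.12
tool_pos: [0.483, -0.2874, 0.1381]
ee_rot: [-3.141, -0.0, 0.819]
wrist_force: [-0.2, -0.1, -1.2]
width: 0.0396
finger_force: 30.0
```

```bash
python3 - <<'E'
from m import *
o=robot.get_obs();print(o['tool_pos'],o['ee_rot'])
snap('top','t7');s=snap('side','s7')
c=proj(s,o['tool_pos']).astype(int);print(c)
a=cv2.imread('pics/s7.png')[100:210,280:420];b=cv2.imread('pics/t7.png')[170:320,360:500]
cv2.imwrite('pics/p7.png',np.hstack([cv2.resize(a,(440,346)),cv2.resize(b,(323,346))]))
E
```

```text
[ 0.48302114 -0.28736914  0.13814723] [-3.14082439e+00 -2.13022125e-04  8.19411068e-01]
[348 130]
```

View pics/p7.png

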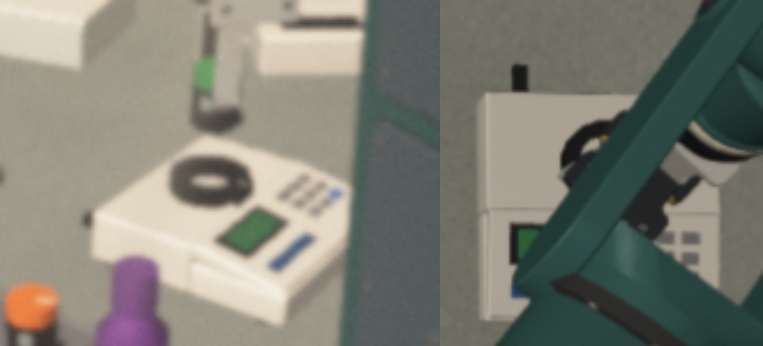

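The cell hangs upright over the well, just above the collar at about (212,182) in the crop. I'll correct by 2 mm and come down gently.

>>> carry_out(
  steps=[
    [[-0.0017,0.001,0.01],0,1],
    [[-0.0017,0.001,0.02],0,1],
    [[-0.0017,0.001,0.03],0,1],
    [[-0.0017,0.001,0.038],0,1],
    [[-0.0017,0.001,0.042],0,1],
    [[-0.0017,0.001,0.045],0,1],
    [[-0.0017,0.001,0.048],0,1],
    [[-0.0017,0.001,0.05],0,1],
    [[-0.0017,0.001,0.05],0,1],
  ],
)

```text
time: 22.35
tool_pos: [0.4825, -0.29, 0.0884]
ee_rot: [-3.142, 0.0, 0.819]
wrist_force: [0.4, 1.0, -0.2]
width: 0.0395
finger_force: 30.0
```

>>> carry_out(
  steps=[
    [[0,0,0.002],0,1],
    [[0,0,0.003],0,1],
    [[0,0,0.004],0,1],
    [[0,0,0.005],0,1],
    [[0,0,0.006],0,1],
    [[0,0,0.006],0,1],
  ],
)

```text
time: 23.1
tool_pos: [0.4825, -0.2899, 0.0823]
ee_rot: [-3.141, 0.0, 0.82]
wrist_force: [-0.6, 0.3, -1.3]
width: 0.0393
finger_force: 30.0
```

>>> carry_out(
  steps=[
    [[0,0,0.001],0,1],
    [[0,0,0.002],0,1],
    [[0,0,0.003],0,1],
    [[0,0,0.003],0,1],
  ],
)

```text
time: 23.6
tool_pos: [0.4825, -0.29, 0.0793]
ee_rot: [-3.141, 0.0, 0.82]
wrist_force: [-0.2, -0.2, -1.3]
width: 0.0396
finger_force: 30.0
```

>>> carry_out(
  steps=[
    [[0,0,0.001],0,1],
    [[0,0,0.002],0,1],
    [[0,0,0.003],0,1],
    [[0,0,0.003],0,1],
  ],
)

```text
time: 24.1
tool_pos: [0.4825, -0.29, 0.0764]
ee_rot: [-3.142, 0.0, 0.82]
wrist_force: [0.5, 1.4, -0.9]
width: 0.0391
finger_force: 30.0
```

```bash
python3 - <<'E'
from m import *
o=robot.get_obs();print(o['tool_pos'],o['wrist_force'],o['wrist_torque'])
s=snap('side','s8'); crop('s8',310,110,390,190,7,'p8')
P=cloud(s);m=cmask(s,'green')&(P[...,1]<-.2)&(P[...,2]>.07)&(P[...,2]<.15);print(m.sum(),P[m].max(0),P[m].mean(0))
E
```

```text
[ 0.48254152 -0.28997797  0.07636173] [ 0.49794439  1.38900087 -0.92454375] [ 0.12968832 -0.08043695  0.01199269]Traceback (most recent call last):
  File "<stdin>", line 4, in <module>
    return umr_maximum(a, axis, None, out, keepdims, initial, where)
ValueError: zero-size array to reduction operation maximum which has no identity
```

View pics/p8.png

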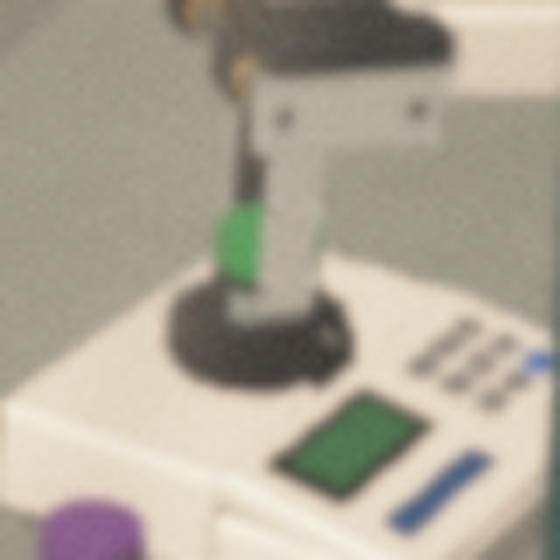

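Green's top stands just above the collar with almost no contact force, so the key is in the slot. Releasing, and rising to check.

>>> carry_out(
  steps=[
    [[0,0,0.001],0,1],
    [[0,0,0.001],0,0.2],
    [[0,0,0.001],0,-0.3],
    [[0,0,0.001],0,-0.3],
    [[0,0,0.001],0,-0.3],
    [[0,0,-0.02],0,-0.3],
    [[0,0,-0.07],0,-0.3],
    [[0,0,-0.12],0,-0.3],
    [[0,0,-0.15],1.0,-0.3],
    [[-0.04,-0.04,-0.15],2.0,-0.3],
  ],
)

```text
time: 25.4
tool_pos: [0.4285, -0.2932, 0.229]
ee_rot: [3.136, -0.002, 0.468]
wrist_force: [-0.4, -0.7, 0.1]
width: 0.0609
finger_force: 0.0
```

>>> carry_out(
  steps=[
    [[-0.0,-0.06,0],0.5,-0.3],
    [[-0.0,-0.12,0],1.3,-0.3],
    [[0.0,-0.18,0],2.1,-0.3],
    [[0.0,-0.24,0],2.69,-0.3],
    [[0.0,-0.24,0],2.69,-0.3],
  ],
)

```text
time: 26.02
tool_pos: [0.3163, -0.0759, 0.2271]
ee_rot: [3.141, -0.003, 0.005]
wrist_force: [0.4, -1.1, 0.0]
width: 0.0615
finger_force: 0.0
```

```bash
python3 - <<'E'
from m import *
o=robot.get_obs();print(o['tool_pos'],o['ee_rot'])
for n,k in(('side','s9'),('top','t9')):
    s=snap(n,k);P=cloud(s);m=cmask(s,'green')&(P[...,1]<-.2)&(P[...,0]>.45)&(P[...,2]>.07)
    if not m.any(): print(k,'none');continue
    t=m&(P[...,2]>np.percentile(P[m][:,2],90)-.006);print(k,m.sum(),P[t].mean(0).round(4),P[m].max(0).round(3))
a=cv2.imread('pics/s9.png')[110:190,310:390];b=cv2.imread('pics/t9.png')[200:280,390:470]
cv2.imwrite('pics/p9.png',cv2.resize(np.hstack([a,b]),None,fx=4.5,fy=4.5))
E
```

```text
[ 0.31629614 -0.07592776  0.22713784] [ 3.14051627e+00 -3.01997463e-03  5.45711830e-03]
s9 none
t9 392 [ 0.4828 -0.2906  0.1072] [ 0.508 -0.271  0.112]
```

View pics/p9.png

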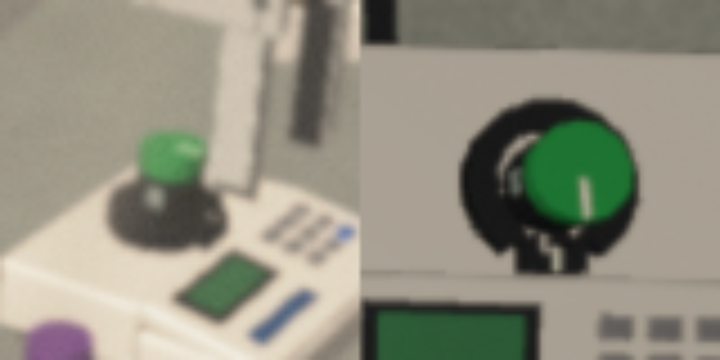

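Green's top is at z 0.107 (106 mm expected when home, 115 mm if on its key), centred at (0.483,-0.291). Its line points into the slot, so it is home. Now red goes back to its mat.

>>> carry_out(
  steps=[
    [[0.009,-0.06,0],0,-0.1],
    [[0.018,-0.12,0],0,-0.1],
    [[0.027,-0.18,0],0,-0.1],
    [[0.036,-0.24,0],0,-0.1],
    [[0.045,-0.3,0],0,-0.1],
    [[0.053,-0.35,0],0,-0.1],
    [[0.058,-0.39,0],0,-0.1],
    [[0.058,-0.39,0],0,-0.1],
    [[0.058,-0.39,0.04],0,-0.1],
    [[0.058,-0.39,0.065],0,-0.1],
  ],
)

```text
time: 27.38
tool_pos: [0.3757, 0.3103, 0.1593]
ee_rot: [3.139, 0.002, -0.001]
wrist_force: [-0.5, -0.2, -0.1]
width: 0.0519
finger_force: 0.0
```

>>> carry_out(
  steps=[
    [[-0.001,-0.001,0.02],0,-0.1],
    [[-0.001,-0.001,0.038],0,-0.1],
    [[-0.001,-0.001,0.044],0,-0.1],
    [[-0.001,-0.001,0.044],0,-0.1],
    [[-0.001,-0.001,0.044],0,1],
    [[-0.001,-0.001,0.044],0,1],
    [[-0.001,-0.001,0.044],0,1],
  ],
)

```text
time: 28.25
tool_pos: [0.3743, 0.3135, 0.1182]
ee_rot: [-3.141, -0.001, 0.001]
wrist_force: [0.7, 0.1, 1.3]
width: 0.0313
finger_force: 30.0
```

>>> carry_out(
  steps=[
    [[0,0,-0.02],0,1],
    [[0,0,-0.06],0,1],
    [[0,0,-0.09],0,1],
    [[0.02,0.03,-0.1],0,1],
    [[0.05,0.07,-0.1],0,1],
    [[0.08,0.11,-0.1],0,1],
    [[0.11,0.16,-0.1],0,1],
    [[0.135,0.21,-0.1],0,1],
    [[0.155,0.26,-0.1],0,1],
    [[0.175,0.31,-0.1],0,1],
  ],
)

```text
time: 29.5
tool_pos: [0.5494, 0.0016, 0.217]
ee_rot: [-3.141, 0.001, 0.001]
wrist_force: [0.0, 0.3, -2.5]
width: 0.0314
finger_force: 30.0
```

>>> carry_out(
  steps=[
    [[0.015,0.03,0],0,1],
    [[0.0225,0.0445,0],0,1],
    [[0.0225,0.0445,0],0,1],
    [[0.0225,0.0445,0.04],0,1],
    [[0.0225,0.0445,0.075],0,1],
    [[0.0225,0.0445,0.09],0,1],
    [[0.0225,0.0445,0.09],0,1],
    [[0.0225,0.0445,0.09],0,1],
  ],
)

```text
time: 30.5
tool_pos: [0.5728, -0.0409, 0.1295]
ee_rot: [3.141, -0.003, 0.002]
wrist_force: [0.2, -0.3, -1.5]
width: 0.0316
finger_force: 30.0
```

>>> carry_out(
  steps=[
    [[-0.001,0,0.004],0,1],
    [[-0.001,0,0.006],0,1],
    [[-0.001,0,0.007],0,1],
    [[-0.001,0,0.007],0,-0.1],
    [[-0.001,0,0.007],0,-0.1],
    [[-0.001,0,0.007],0,-0.1],
    [[-0.001,0,-0.02],0,-0.1],
    [[-0.001,0,-0.06],0,-0.1],
    [[-0.001,0,-0.1],0,-0.1],
  ],
)

```text
time: 31.62
tool_pos: [0.5704, -0.0413, 0.228]
ee_rot: [-3.142, 0.001, 0.001]
wrist_force: [-0.1, -0.0, 0.3]
width: 0.0514
finger_force: 0.0
```

>>> carry_out(
  steps=[
    [[-0.02,-0.06,0],0,-0.1],
    [[-0.041,-0.12,0],0,-0.1],
    [[-0.062,-0.18,0],0,-0.1],
    [[-0.082,-0.24,0],0,-0.1],
    [[-0.103,-0.3,0],0,-0.1],
    [[-0.124,-0.3615,0],0,-0.1],
    [[-0.124,-0.3615,0],0,-0.1],
    [[-0.124,-0.3615,0.05],0,-0.1],
    [[-0.124,-0.3615,0.08],0,-0.1],
  ],
)

```text
time: 32.75
tool_pos: [0.446, 0.3189, 0.1451]
ee_rot: [3.14, 0.002, 0.001]
wrist_force: [-0.3, -0.2, 0.1]
width: 0.0516
finger_force: 0.0
```

>>> carry_out(
  steps=[
    [[0.001,0,0.015],0,-0.1],
    [[0.001,0,0.026],0,-0.1],
    [[0.001,0,0.029],0,-0.1],
    [[0.001,0,0.029],0,1],
    [[0.001,0,0.029],0,1],
    [[0.001,0,0.029],0,1],
  ],
)

```text
time: 33.5
tool_pos: [0.4479, 0.3205, 0.1194]
ee_rot: [-3.141, -0.002, 0.001]
wrist_force: [0.1, 0.6, 1.2]
width: 0.0312
finger_force: 30.0
```

>>> carry_out(
  steps=[
    [[0,0,-0.02],0,1],
    [[0,0,-0.06],0,1],
    [[0,0,-0.09],0,1],
    [[0.01,0.05,-0.09],0,1],
    [[0.02,0.1,-0.09],0,1],
    [[0.03,0.15,-0.09],0,1],
    [[0.04,0.2,-0.09],0,1],
    [[0.05,0.25,-0.09],0,1],
    [[0.06,0.29,-0.09],0,1],
    [[0.062,0.3015,-0.09],0,1],
  ],
)

```text
time: 34.75
tool_pos: [0.5097, 0.0166, 0.2081]
ee_rot: [3.141, 0.001, -0.002]
wrist_force: [0.6, 0.9, -1.5]
width: 0.0314
finger_force: 29.9
```

>>> carry_out(
  steps=[
    [[0,0,0],0,1],
    [[0,0,0.03],0,1],
    [[0,0,0.06],0,1],
    [[0,0,0.08],0,1],
    [[0,0,0.08],0,1],
    [[0,0,0.08],0,1],
  ],
)

```text
time: 35.5
tool_pos: [0.5102, 0.0196, 0.1296]
ee_rot: [-3.142, -0.002, 0.002]
wrist_force: [0.1, 1.3, -1.6]
width: 0.0314
finger_force: 29.9
```

Next: release yellow, then go to blue at (0.523,0.329), a shift of (0.013,+0.310).

>>> carry_out(
  steps=[
    [[0,0,0.004],0,1],
    [[0,0,0.006],0,1],
    [[0,0,0.006],0,1],
    [[0,0,0.006],0,-0.1],
    [[0,0,0.006],0,-0.1],
    [[0,0,0.006],0,-0.1],
    [[0,0,-0.02],0,-0.1],
    [[0,0,-0.06],0,-0.1],
    [[0,0,-0.1],0,-0.1],
  ],
)

```text
time: 36.62
tool_pos: [0.5094, 0.0186, 0.2292]
ee_rot: [3.142, 0.001, 0.001]
wrist_force: [1.1, 0.0, 1.5]
width: 0.0519
finger_force: 0.0
```

>>> carry_out(
  steps=[
    [[0.003,-0.06,0],0,-0.1],
    [[0.006,-0.12,0],0,-0.1],
    [[0.009,-0.18,0],0,-0.1],
    [[0.012,-0.24,0],0,-0.1],
    [[0.013,-0.29,0],0,-0.1],
    [[0.013,-0.31,0],0,-0.1],
    [[0.013,-0.31,0],0,-0.1],
    [[0.013,-0.31,0.05],0,-0.1],
    [[0.013,-0.31,0.08],0,-0.1],
    [[0.013,-0.31,0.08],0,-0.1],
  ],
)

```text
time: 37.88
tool_pos: [0.521, 0.3257, 0.1453]
ee_rot: [3.138, 0.006, -0.002]
wrist_force: [-0.1, -0.1, 0.2]
width: 0.0517
finger_force: 0.0
```

>>> carry_out(
  steps=[
    [[0,0,0.015],0,-0.1],
    [[0,0,0.026],0,-0.1],
    [[0,0,0.03],0,-0.1],
    [[0,0,0.03],0,-0.1],
    [[0,0,0.03],0,1],
    [[0,0,0.03],0,1],
    [[0,0,0.03],0,1],
  ],
)

```text
time: 38.75
tool_pos: [0.5226, 0.329, 0.1189]
ee_rot: [-3.141, -0.001, 0.001]
wrist_force: [-0.6, 0.1, 0.7]
width: 0.0315
finger_force: 30.0
```

>>> carry_out(
  steps=[
    [[0,0,-0.02],0,1],
    [[0,0,-0.06],0,1],
    [[0,0,-0.09],0,1],
    [[0.01,0.05,-0.09],0,1],
    [[0.02,0.1,-0.09],0,1],
    [[0.03,0.15,-0.09],0,1],
    [[0.04,0.2,-0.09],0,1],
    [[0.05,0.24,-0.09],0,1],
    [[0.052,0.251,-0.09],0,1],
    [[0.052,0.251,-0.09],0,1],
  ],
)

```text
time: 40.0
tool_pos: [0.5743, 0.0776, 0.2078]
ee_rot: [-3.141, 0.001, -0.0]
wrist_force: [0.5, 0.6, -3.0]
width: 0.0313
finger_force: 30.0
```

>>> carry_out(
  steps=[
    [[0,0,0],0,1],
    [[0,0,0.03],0,1],
    [[0,0,0.06],0,1],
    [[0,0,0.08],0,1],
    [[0,0,0.08],0,1],
    [[0,0,0.08],0,1],
  ],
)

```text
time: 40.75
tool_pos: [0.5751, 0.0787, 0.1296]
ee_rot: [-3.141, -0.002, 0.002]
wrist_force: [-0.4, 1.4, -2.5]
width: 0.0313
finger_force: 30.0
```

Place, release, rise, and clear the arm to the +y side.

>>> carry_out(
  steps=[
    [[0,0,0.004],0,1],
    [[0,0,0.0065],0,1],
    [[0,0,0.0065],0,1],
    [[0,0,0.0065],0,-0.1],
    [[0,0,0.0065],0,-0.1],
    [[0,0,0.0065],0,-0.1],
    [[0,0,-0.02],0,-0.1],
    [[0,0,-0.06],0,-0.1],
    [[0,0,-0.1],0,-0.1],
    [[0,-0.05,-0.1],0,-0.1],
  ],
)

```text
time: 42.0
tool_pos: [0.5771, 0.1259, 0.2337]
ee_rot: [3.142, -0.01, -0.005]
wrist_force: [0.1, -0.0, -0.9]
width: 0.0513
finger_force: 0.0
```

>>> carry_out(
  steps=[
    [[-0.02,-0.06,0],0,-0.1],
    [[-0.04,-0.12,0],0,-0.1],
    [[-0.06,-0.18,0],0,-0.1],
    [[-0.08,-0.24,0],0,-0.1],
    [[-0.1,-0.26,0],0,-0.1],
    [[-0.1,-0.26,0],0,-0.1],
    [[-0.1,-0.26,0],0,-0.1],
  ],
)

```text
time: 42.88
tool_pos: [0.4748, 0.387, 0.2284]
ee_rot: [3.141, -0.001, 0.0]
wrist_force: [0.1, 0.0, 0.9]
width: 0.0518
finger_force: 0.0
```

```bash
python3 - <<'E'
from m import *
print(robot.get_obs()['tool_pos'])
s=snap('top','t10');q=snap('side','s10');P=cloud(s)
for c in('red','yellow','blue','orange','green'):
    lo=.14 if c in('red','yellow','blue') else .05
    m=cmask(s,c)&(P[...,2]>lo)&(P[...,2]<.17)&(P[...,0]<.65)&(P[...,0]>.4)
    if c in('orange','green'): m&=(P[...,1]>-.35)
    print(c,m.sum(),P[m].mean(0).round(4) if m.any() else '')
a=cv2.imread('pics/t10.png')[160:320,205:490];b=cv2.imread('pics/s10.png')[120:260,190:400]
cv2.imwrite('pics/p10.png',np.vstack([cv2.resize(a,(520,292)),cv2.resize(b,(520,300))]))
E
```

```text
[0.4747943  0.38702393 0.22844856]
red 281 [ 0.5702 -0.0417  0.1504]
yellow 273 [0.5089 0.0186 0.1506]
blue 254 [0.5751 0.0772 0.1506]
orange 332 [ 0.4954 -0.0468  0.06  ]
green 391 [ 0.4826 -0.2903  0.1057]
```

View pics/p10.png

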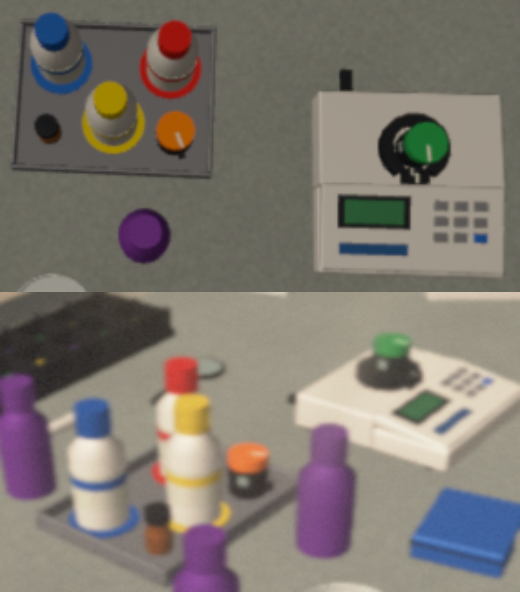

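Each bottle stands upright on the mat of its own colour: blue at (52,62), red at (170,68) and yellow at (112,120), all within about 3 mm of centre. Green is home at (427,143), orange has not moved, and the arm is clear. Handing in.

```bash
python3 -c "
from bench import robot
print(robot.close_job())"
```

```text
the job is handed in; nothing more can be done
None
```

I handed the job in at about 43 s of the 136 s allowed: by my last measurements the green standard is home in the well, each bottle is upright within about 3 mm of its mat's centre, and the orange standard hasn't moved; the judging result wasn't shown.

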